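Seat a sample flask in the tilted labelling jig

TASK

Load the flat sample flask that lies on the worktop into the tilted labelling jig: lay it flat on the slick plate with its base facing down the slope and let go of it well up the plate, so that it slides down by itself into the corner until the sprung roller holds it. Then push on its cap end, past the roller, until its base is fully home and bearing against the end stop and its side is against the side fence, and draw away. It is glass: do not drop it, do not press it on the stop with more than about 15 N, and leave the other things on the worktop alone.

Things in the scene. Friction and masses are not known exactly. Their poses are not given: they have to be found in the camera images.
- flask: Flat amber glass flask, black cap, lying on the worktop, ~0.24 kg; the only one lying. Body 100 x 56 x 34 mm (rounded edges), then shoulder, neck, cap: 142 long. Origin: underside, mid-body. x runs from base (face at x = -50 mm) to cap (end at x = +92), y across the 56 mm width (grip there), z up out of the broad face. Centre of mass at x about +5 mm.
- flask_cap (a point): Centre of the end face of the flask's cap (cap 30 mm diameter, 22 mm long, axis 17 mm above the underside): the place to push. With the flask lying square in the corner it is at y = 28, z = 17 mm in the bed's frame and 142 mm up the slope from the end stop's face.
- bed: Jig's fixed tilted grey plate, slick (friction ~0.2). Origin: on the plate, at the foot of the side fence's face. x: up the slope along the fence (rises 20 deg, away from the robot); y: across, away from the fence (rises ~14 deg); z: out of the plate. Plate x -45..225, y -15..125 mm. Flask fully home (x axes parallel): its origin at y 28, z 0, and x 50 mm more than the end stop's face.
- fence_top (a point): On the top inner edge of the side fence, at x = 100, y = 0, z = 12 mm in the bed's frame. The aluminium fence runs along x at y -12 to 0 mm, 12 mm high, the full length of the plate. A flask let go up the plate (its origin about x 140 to 170, y 50 to 60 mm, leaves room for the fingers) slides by itself to this fence and down to the roller; it may rest there a little askew.
- guide: Fixed guide block at the low end of the plate; origin and axes as the bed's. It carries the END STOP, a firm rubber-faced aluminium bar across the plate (y 2 to 58 mm, 16 mm high) clamped on two rods, with its up-slope face anywhere from x = 0 to 25 mm in the bed's frame: this setting is not measured and differs each time, so the stop must be felt. Over 15 N against it may break the glass.
- roller_top (a point): Top centre of the white sprung roller (upright, 24 mm diameter, 24 mm high), at x 48, y 64 mm in the bed's frame at rest; it narrows the channel to 52 mm, so the sliding flask stops with its origin near x = 104 (to 115) mm. Pushing past it takes some 5 to 10 N along the slope at first, then less, until the stop is felt as a steep rise. Housing behind it: x 31 to 65, y 84 to 118, 26 mm high.
- roller (a joint): Travel of the sprung roller along the bed's y, in m: 0 at rest, about 0.004 when the flask's side has pushed it in, 0.012 at its limit; spring about 3.8 N at rest, 5 N at 0.004. Past it the flask can still be askew and bind short of the stop; a second push frees it. It keeps the flask against the side fence.
- cork: Bystander: bottle cork, 26 mm diameter, 28 mm high, near the flask's base. Origin: centre of its underside.
- vial: Bystander: small amber vial, 24 mm diameter, 55 mm high, standing beside the flask (on its +y side, 95 to 110 mm from its axis). Origin: centre of its underside.
- marker: Bystander: black marker pen, 120 mm long, 12 mm thick, lying to the right of the jig. Origin: centre of its underside.
- phial: Bystander: amber phial, 32 mm diameter, 70 mm high, on the far part of the worktop. Origin: centre of its underside.
- roundbottle: Bystander: round amber bottle, 64 mm diameter, 150 mm high, on the far part of the worktop. Origin: centre of its underside.
- glass: Bystander: stemmed nosing glass, 60 mm diameter, 125 mm high, on the far right of the worktop. Origin: centre of its underside.
- jar: Bystander: glass jar, 60 mm diameter, 75 mm high, on the left of the worktop. Origin: centre of its underside.
Things that resemble listed ones, but are neither listed nor needed, are in the scene too. Leave any blue or red look-alike of the flask alone.

How it is judged:
By the outcome, as a careful person would: the job done as asked, in the order asked, and still so for the second after the job is handed in, with the robot touching nothing.
It also fails if it takes over 61 s, if anything falls off the work surface, if the arm or the gripper's body presses on something with over 40 N, if the wrist force passes 120 N, or if a joint passes its speed limit or range.

ROBOT

A 6-joint arm with a two-finger parallel gripper is mounted at the origin on the work surface. World frame = base frame: x ahead of the robot, y to its left, z up, the work surface at z = 0. Lengths are in mm, angles in rad, forces in N, time in s.
With the tool pointing down it reaches from about 275 to 1000 mm from the base axis. Payload 8.4 kg.
Tool frame: the origin (TCP) lies on the mounting face of the last link; the fingertips stand 173 mm ahead of it and the grasp point (between the pads) lies 155 mm ahead of it; z points along the fingers, y is the line along which they close (so a half turn about z gives the same grasp; the last joint's range is limited). The gripper opens to 85 mm and grips with 20 to 120 N. Pads are 22 mm wide; open, the fingers measure 114 mm over their backs; the gripper's body (76 mm by 85 mm) begins 54 mm behind the grasp point. The pads swing forward as they close: fully open they stand 13 mm farther back than shut.
Start: joints at [-1.349, 0.353, 1.633, -0, 1.155, -0.002], TCP at [138.709, -609.417, 404.681] pointing down, gripper open.
Joint ranges: [-2.63, 2.63], [-0.92, 2.1], [0.06, 2.66], [-1.3, 4.44], [0, 2.69], [-3.02, 3.02]. Speed limits (rad/s): [2.22, 2.22, 2.79, 3.14, 3.14, 3.14].

INTERFACE

Orientations are given as [roll, pitch, yaw] about the fixed x, y, z axes, in that order (R = Rz(yaw) Ry(pitch) Rx(roll)).
In Python, from rig import r gives the robot as it stands.
- The arm moves only by the tool apply_moves, never from a script. Its argument "deltas" is a list of rows, each an object with "claw": the gripper command: -1 is fully open, 1 is shut, values between are in proportion; "delta_pos": the shift along the tool's x, y, z in cm, a list of three; "yaw": the turn about the tool's z in rad. In form: [{"claw": claw, "delta_pos": [tx, ty, tz], "yaw": yaw}, ...]. A call has 1 to 8 rows; each row shifts and turns the commanded pose from where the row before left it, along the tool's axes as they then stand; what a row does not reach is not made up. A row lasts 1/8 s, in which the tool goes at most 62.5 mm and 10.7 degrees, less where a joint would pass 70% of its speed; a pose out of reach is approached as far as the arm can. A call with a gripper value outside its range is refused whole. The fingers move at their own pace and stop on an object; "grip_force" is the grip in N (left out, the last holds). Time passes only in rows, so rows that do not move let the fingers close. It gives the time, the measured TCP pose, the force, the opening and the grip force at its end, in the units of the state.
- r.sense(): the state, without advancing time (a new reading comes with each control period).
- r.grab_frame(name): name is "side" or "top"; returns a dict with "img" (400x640x3 uint8, blue, green, red), "z_map" (400x640 float32, mm along the optical axis (not along the pixel's ray), 0 where there is no reading), "fx", "fy", "cx", "cy" (pixels), "dist" ([k1, k2, p1, p2, k3] as OpenCV has them; the pictures are not rectified), "eye" and "rotation" of the camera in the world. Camera axes: x right, y up, looking along -z (the intrinsics and any distortion apply to the point x, -y, -z); pixel columns grow to the right and rows downward; lengths in mm; the calibration is good to about 2 mm. A picture is of the moment at which its call begins.
- r.sign_off(): hands the job in; it is judged then, once.
The state is a dict: "clock": time; "qpos": joint angles; "qvel": joint speeds; "joint_efforts": joint torques, N m; "eef_pos": TCP position; "tcp_rot": TCP orientation; "contact_force": force on the tool from outside, world axes, zero at the start; "wrist_torque": the same for the moment, N m; "opening": opening from 0.0 (shut) to 1.0 (fully open); "grasp_force": force on a finger pad.
Only numpy, scipy, OpenCV 4.12 (cv2) and the standard library are available. Lean on these libraries where they do the work, as an engineer would, in place of code of your own. Each camera call takes 0.05 s, during which the arm holds its last target. There are 200 camera calls.

## Working session

There is one attempt and no reset: what is moved stays moved. The work goes in short steps, Python scripts to look and compute and a tool call to move; the robot and the scene stay as the last step left them, time stands still between calls to the robot, and variables do not carry over. Pictures are saved under pics/ and viewed, at most 10 in all, crops included, and the job is handed in when it is done.

Besides the shell and the picture viewer there is one more tool, called after ">>>" as name([rows], argument=value, ...), one row to a line, values as JSON. apply_moves: Moves the arm, as the interface text tells. Its arguments: {"type":"object","properties":{"deltas":{"type":"array"},"grip_force":{"type":"number"}},"required":["deltas"]}

```bash
mkdir -p pics; ls; cat > h.py <<'E'
import numpy as np, cv2, pickle
from scipy.spatial.transform import Rotation as R
def snap(name,fn):
    from rig import r
    f=r.grab_frame(name); pickle.dump(f,open(fn+'.pkl','wb')); cv2.imwrite('pics/'+fn+'.png',f['img']); return f
def load(fn): return pickle.load(open(fn+'.pkl','rb'))
def pt(f,u,v,z=None,plane=None):
    K=np.array([[f['fx'],0,f['cx']],[0,f['fy'],f['cy']],[0,0,1.]])
    x,y=cv2.undistortPoints(np.array([[[u,v]]],float),K,np.array(f['dist'],float))[0,0]
    M=np.array(f['rotation']); M=M if M.shape==(3,3) else R.from_euler('xyz',M.ravel()).as_matrix()
    e=np.array(f['eye'],float); d=M@np.array([x,-y,-1.])
    if plane is not None: s=(plane-e[2])/d[2]
    else:
        p=f['z_map'][int(v)-1:int(v)+2,int(u)-1:int(u)+2]; p=p[p>0]; s=np.median(p) if len(p) else np.nan
    return e+s*d
E
python3 - <<'E'
from h import *
from rig import r
for n in('top','side'):
    f=snap(n,n+'0'); print(n,{k:f[k] for k in f if k not in('img','z_map')})
print(r.sense())
E
```

```text
pics
top {'fx': 423.2381558649858, 'fy': 423.2381558649858, 'cx': 321.65111503694857, 'cy': 202.68614502355902, 'dist': array([-0.0762317,  0.       ,  0.       ,  0.       ,  0.       ]), 'eye': array([ 477.40264496,   49.53835501, 1111.43696927]), 'rotation': array([ 0.0931785 ,  0.00849296, -1.54461699])}
side {'fx': 397.5651656570574, 'fy': 397.5651656570574, 'cx': 321.02794476845287, 'cy': 198.80308548895346, 'dist': array([-0.02920036,  0.        ,  0.        ,  0.        ,  0.        ]), 'eye': array([ 48.91793949, 606.1905026 , 783.27845542]), 'rotation': array([ 0.81955943, -0.01351737, -2.36956914])}
{'clock': 0.1, 'qpos': array([-1.34940589e+00,  3.53593441e-01,  1.63404901e+00,  2.08631673e-05,
        1.15517271e+00, -2.40879576e-03]), 'qvel': array([ 0.00143987, -0.0010657 , -0.00129612, -0.00059811, -0.00064537,
        0.00125841]), 'joint_efforts': array([-1.57304721e-04, -6.06356335e+01, -3.42820930e+01,  7.34398782e-05,
        4.01540179e-03, -3.66912593e-05]), 'eef_pos': array([ 138.66355349, -609.21809952,  404.03212608]), 'tcp_rot': array([-3.14037020e+00, -2.20213694e-05,  2.23790785e-01]), 'contact_force': array([ 0.43115034, -0.35095035,  0.89286279]), 'wrist_torque': array([-0.01091288,  0.03016902,  0.00749472]), 'grasp_force': 0.0, 'opening': 0.993852052829225}
```

View pics/top0.png

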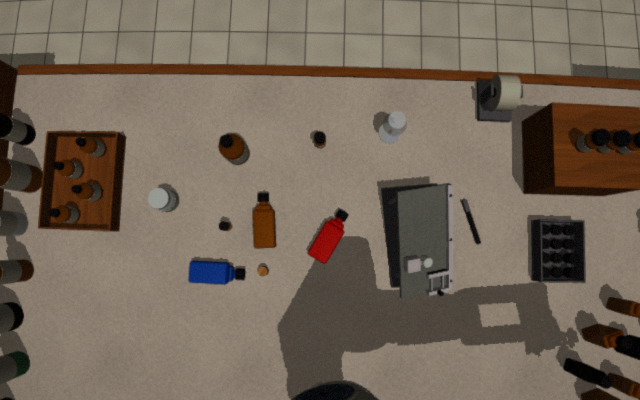

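View pics/side0.png

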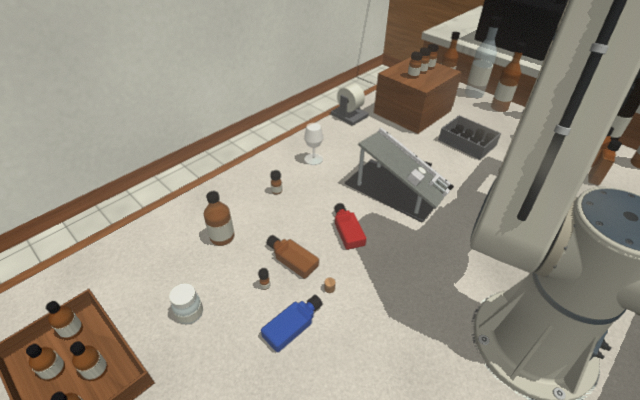

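The top picture shows the amber flask at about (264,222), with its cap up at (263,197), the cork at (263,270) and the vial at (224,225). The jig is at about (425,240), with the fence on its right side and the roller near (428,262). The side picture agrees. Next I'll enlarge both areas.

```bash
python3 - <<'E'
from h import *
f=load('top0')['img']
a=cv2.resize(f[185:285,205:295],None,fx=5.5,fy=5.5,interpolation=cv2.INTER_CUBIC)
b=cv2.resize(f[175:305,375:465],None,fx=4.5,fy=4.5,interpolation=cv2.INTER_CUBIC)
c=np.zeros((600,800,3),np.uint8)
a=cv2.resize(f[185:285,215:285],(392,560),interpolation=cv2.INTER_CUBIC) # 5.6x from (215,185)
b=cv2.resize(f[175:305,375:465],(405,585),interpolation=cv2.INTER_CUBIC) #4.5x from (375,175)
c[:560,:392]=a; c[:585,395:800]=b
cv2.imwrite('pics/crop1.png',c)
F=load('top0')
# plate plane fit from depth
pts=np.array([pt(F,u,v) for u in range(403,444,4) for v in range(190,250,5)]); pts=pts[np.isfinite(pts).all(1)]
from numpy.linalg import svd
for _ in range(3):
    c0=pts.mean(0); n=svd(pts-c0)[2][2]; n*=np.sign(n[2]); res=(pts-c0)@n; pts=pts[abs(res)<4]
print(len(pts),c0,n,np.std(res))
E
```

```text
131 [ 540.20936029 -180.29077853  116.41497834] [-0.29592242 -0.29799257  0.90754082] 0.6055404138683306
```

View pics/crop1.png

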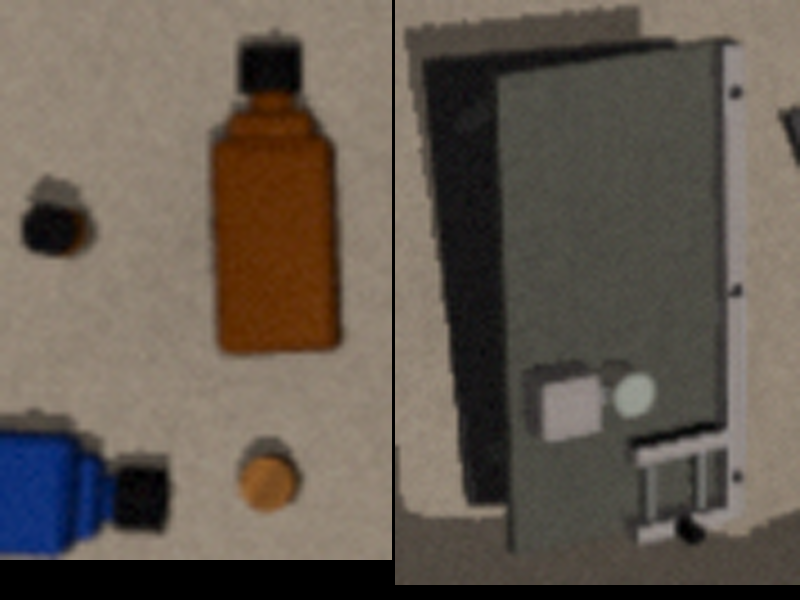

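The crop shows the flask's base corners at about (254.3,247.9) and (276.1,247.9), its shoulder corners at (252.9,210) and (274.5,210), and its cap end at (263.2,192). On the jig, the plate corners are at (397.9,191.7) and (401,297.7), the fence's inner edge runs from (447.7,184) to (448.8,289), and the roller top is at (428.1,262.8).

```bash
cat >> h.py <<'E'
def ray(f,u,v):
    a=pt(f,u,v,plane=0.); e=np.array(f['eye'],float); return e,(a-e)/np.linalg.norm(a-e)
def onplane(f,u,v,c,n,h):
    e,d=ray(f,u,v); return e+d*(((c+h*n-e)@n)/(d@n))
E
python3 - <<'E'
from h import *
F=load('top0')
for nm,u,v,z in [('baseL',254.3,247.9,17),('baseR',276.1,247.9,17),('shL',252.9,210,17),('shR',274.5,210,17),('cap',263.2,192.1,17),('cork',262.9,271.2,28),('vial',224.6,225.7,55)]:
    print(nm,pt(F,u,v,plane=z).round(1))
print('flask top depth',pt(F,264,228).round(1))
c0=np.array([540.21,-180.29,116.41]); n=np.array([-.29592,-.29799,.90754]); n/=np.linalg.norm(n)
# x axis: xz=sin20
s=np.sin(np.radians(20)); g=np.array([0,0,1])-n[2]*n; ga=g/np.linalg.norm(g); gb=np.cross(n,ga)
ca=s/ga[2]; 
for sg in(1,-1):
    x=ca*ga+sg*np.sqrt(1-ca*ca)*gb
    if x[0]>0.8: break
y=np.cross(n,x); print('x',x,'y',y, 'ypitch',np.degrees(np.arcsin(y[2])))
fu=onplane(F,447.7,183.9,c0,n,12); fl=onplane(F,448.8,289.4,c0,n,12)
fd=(fu-fl)/np.linalg.norm(fu-fl);print('fence meas dir',fd,np.linalg.norm(fu-fl))
ro=onplane(F,428.1,262.8,c0,n,24)-24*n
tl=onplane(F,397.9,191.7,c0,n,0); bl=onplane(F,401,297.7,c0,n,0)
# origin estimates
print('pl edge dir',(tl-bl)/np.linalg.norm(tl-bl),np.linalg.norm(tl-bl))
B=np.c_[x,y,n]
print('from roller',ro-48*x-64*y)
print('from tl',tl-225*x-125*y,'bl',bl+45*x-125*y)
O=ro-48*x-64*y
for q in(fu,fl): print('fence in bed',B.T@(q-O))
for fxu in((637-395)/4.5+375,(727-395)/4.5+375):
  print('stop up face', B.T@(onplane(F,fxu,175+440/4.5,c0,n,16)-O))
E
```

```text
baseL [457.8 232.3  17. ]
baseR [459.4 175.9  17. ]
shL [555.8 239.8  17. ]
shR [557.2 183.5  17. ]
cap [603.3 214.8  17. ]
cork [399.5 206.3  28. ]
vial [511.7 303.1  55. ]
flask top depth [509.3 206.5  34.3]
x [0.93256088 0.11555269 0.34202014] y [-0.20678773  0.94754902  0.24370001] ypitch 14.105021390978095
fence meas dir [0.93353353 0.1110462  0.34085759] 270.27249906607904
pl edge dir [0.9362741  0.09776637 0.33739079] 265.85720505985836
from roller [ 410.2356347  -254.51804135   49.65676794]
from tl [ 411.87452242 -257.09789188   49.34406547] bl [ 414.75074447 -251.89056073   51.99173305]
fence in bed [228.06965303  -0.45042894  12.        ]
fence in bed [-42.19979116   0.83459709  12.        ]
stop up face [17.71529122 58.3436599  16.        ]
stop up face [ 5.22778818  2.95654489 16.        ]
```

```bash
cat >> h.py <<'E'
xb=np.array([.93256,.11555,.34202]); yb=np.array([-.20679,.94755,.24370]); nb=np.cross(xb,yb); O=np.array([412.,-254.4,50.3]); B=np.c_[xb,yb,nb]
def bed(p): return O+B@np.array(p,float)
def inbed(w): return B.T@(np.array(w,float)-O)
def delta(pos,yaw=None,s=None):
    "tool-axis delta (cm) and tool yaw from present pose to a world TCP pose"
    from rig import r
    s=s or r.sense(); M=R.from_euler('xyz',s['tcp_rot']).as_matrix()
    d=M.T@(np.array(pos,float)-s['eef_pos'])/10
    dy=0 if yaw is None else -(yaw-s['tcp_rot'][2])
    return d.round(3),round(float(dy),3)
E
python3 -c "
from h import *
print(delta([514.5,208.4,330],.075))"
```

```text
(array([ 54.791, -71.373,   7.492]), 0.149)
```

>>> apply_moves([
  {"claw": -1,"delta_pos": [3.4,-4.4,0],"yaw": 0},
  {"claw": -1,"delta_pos": [3.4,-4.4,0],"yaw": 0},
  {"claw": -1,"delta_pos": [3.4,-4.4,0],"yaw": 0},
  {"claw": -1,"delta_pos": [3.4,-4.4,0],"yaw": 0},
  {"claw": -1,"delta_pos": [3.4,-4.4,0],"yaw": 0},
  {"claw": -1,"delta_pos": [3.4,-4.4,0],"yaw": 0},
  {"claw": -1,"delta_pos": [3.4,-4.4,0],"yaw": 0},
  {"claw": -1,"delta_pos": [3.4,-4.4,0],"yaw": 0},
], grip_force=25)

```text
clock: 1.1
eef_pos: [326.1, -204.2, 404.7]
tcp_rot: [3.141, -0.0, 0.223]
contact_force: [0.9, 0.3, -0.0]
opening: 1.0
grasp_force: 0.0
```

>>> apply_moves([
  {"claw": -1,"delta_pos": [3.4,-4.4,0],"yaw": 0},
  {"claw": -1,"delta_pos": [3.4,-4.4,0],"yaw": 0},
  {"claw": -1,"delta_pos": [3.4,-4.4,1],"yaw": 0},
  {"claw": -1,"delta_pos": [3.4,-4.4,1],"yaw": 0},
  {"claw": -1,"delta_pos": [3.4,-4.4,1],"yaw": 0},
  {"claw": -1,"delta_pos": [3.4,-4.4,1],"yaw": 0},
  {"claw": -1,"delta_pos": [3.4,-4.4,1],"yaw": 0},
  {"claw": -1,"delta_pos": [3.4,-4.4,1],"yaw": 0.149},
])

```text
clock: 2.1
eef_pos: [513.3, 199.7, 344.1]
tcp_rot: [3.141, 0.0, 0.072]
contact_force: [-0.3, -0.6, 0.7]
opening: 0.998
grasp_force: 0.0
```

```bash
python3 -c "
from h import *
from rig import r
s=r.sense();print(s['clock'],s['eef_pos'],s['tcp_rot'],s['qpos'])
print(delta([514.5,208.4,181],.075))
f=snap('side','side1'); snap('top','top1')
cv2.imwrite('pics/s1c.png',cv2.resize(f['img'][150:350,170:430],None,fx=3,fy=3))"
```

```text
2.1 [513.31040446 199.65082428 344.09656331] [3.14136382e+00 2.43157967e-04 7.24134850e-02] [ 3.68264275e-01  3.06552992e-01  1.85054474e+00 -1.77638273e-04
  9.84794245e-01  1.86674535e+00]
(array([ 0.186, -0.868, 16.309]), -0.003)
```

View pics/s1c.png

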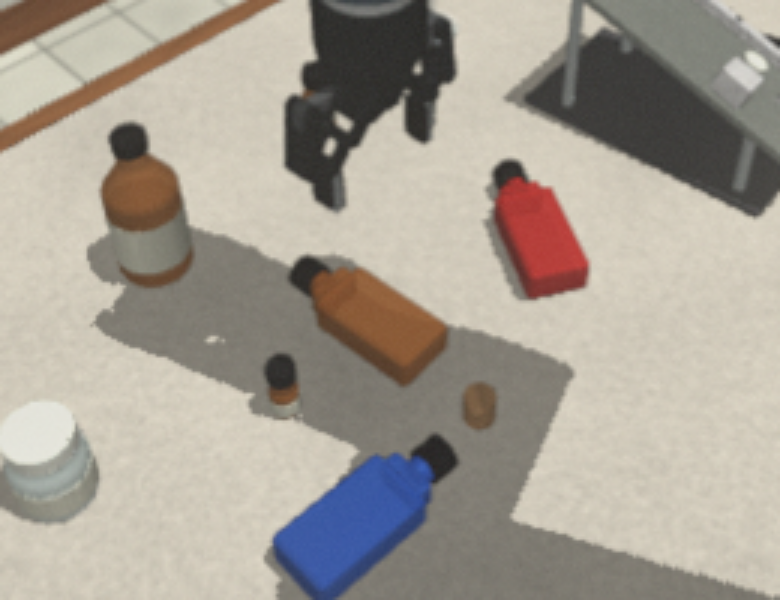

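The side crop shows the gripper open above the flask, at crop position about (370,320). The vial at (283,385) and the cork at (480,405) are both clear of the fingers, so I'll go down.

>>> apply_moves([
  {"claw": -1,"delta_pos": [0.2,-0.9,3],"yaw": 0},
  {"claw": -1,"delta_pos": [0,0,4],"yaw": 0},
  {"claw": -1,"delta_pos": [0,0,4],"yaw": 0},
  {"claw": -1,"delta_pos": [0,0,3.3],"yaw": 0},
  {"claw": -1,"delta_pos": [0,0,1.5],"yaw": 0},
  {"claw": -1,"delta_pos": [0,0,0.5],"yaw": 0},
  {"claw": -1,"delta_pos": [0,0,0],"yaw": 0},
])

```text
clock: 3.08
eef_pos: [514.6, 206.9, 182.3]
tcp_rot: [-3.141, -0.001, 0.075]
contact_force: [-0.5, 0.7, -1.2]
opening: 1.004
grasp_force: 0.0
```

>>> apply_moves([
  {"claw": 1,"delta_pos": [0,0,0],"yaw": 0},
  {"claw": 1,"delta_pos": [0,0,0],"yaw": 0},
  {"claw": 1,"delta_pos": [0,0,0],"yaw": 0},
  {"claw": 1,"delta_pos": [0,0,0],"yaw": 0},
  {"claw": 1,"delta_pos": [0,0,0],"yaw": 0},
  {"claw": 1,"delta_pos": [0,0,0],"yaw": 0},
], grip_force=25)

```text
clock: 3.82
eef_pos: [514.6, 207.0, 182.7]
tcp_rot: [-3.141, -0.001, 0.075]
contact_force: [-1.0, -0.5, 4.3]
opening: 0.652
grasp_force: 26.6
```

>>> apply_moves([
  {"claw": 1,"delta_pos": [0,0,-1],"yaw": 0},
  {"claw": 1,"delta_pos": [0,0,-2.5],"yaw": 0},
  {"claw": 1,"delta_pos": [0,0,-4],"yaw": 0},
  {"claw": 1,"delta_pos": [0,0,-5],"yaw": 0},
  {"claw": 1,"delta_pos": [0,0,-5],"yaw": 0},
  {"claw": 1,"delta_pos": [0,0,-4],"yaw": 0},
  {"claw": 1,"delta_pos": [0,0,-1],"yaw": 0},
  {"claw": 1,"delta_pos": [0,0,0],"yaw": 0},
])

```text
clock: 4.82
eef_pos: [513.9, 206.8, 406.5]
tcp_rot: [-3.141, -0.0, 0.075]
contact_force: [-0.2, 1.0, -3.6]
opening: 0.652
grasp_force: 28.6
```

```bash
python3 - <<'E'
from h import *
from rig import r
s=r.sense();print(s['clock'],s['eef_pos'],s['tcp_rot'],s['contact_force'],s['grasp_force'])
psi=np.radians(35)
o=bed([155,58,0]); print('origin tgt',o, 'bed hdg frac')
# along-flask direction in plane with heading psi
d=np.array([np.cos(psi),np.sin(psi),0]); d[2]=-(nb[0]*d[0]+nb[1]*d[1])/nb[2]; d/=np.linalg.norm(d); print('flask x in bed',B.T@d)
g=o+5*d; print('grip xy',g)
print('to hover', delta([g[0],g[1],g[2]+181+70],.611), delta([g[0],g[1],400],None))
f=snap('side','side2'); cv2.imwrite('pics/s2c.png',cv2.resize(f['img'][60:260,170:430],None,fx=3,fy=3))
E
```

```text
4.825 [513.88250772 206.75369061 406.52451836] [-3.14149896e+00 -1.87894683e-04  7.47790597e-02] [-0.24576942  1.02684305 -3.64574896] 28.558200001716614
origin tgt [ 544.55298 -181.53185  117.4477 ] bed hdg frac
flask x in bed [8.97277722e-01 4.41461030e-01 2.16383028e-17]
grip xy [ 548.28037408 -178.92190057  119.52006516]
to hover (array([ 0.548, 38.717,  3.597]), -0.536) (array([ 0.549, 38.717,  0.649]), 0.0)
```

View pics/s2c.png

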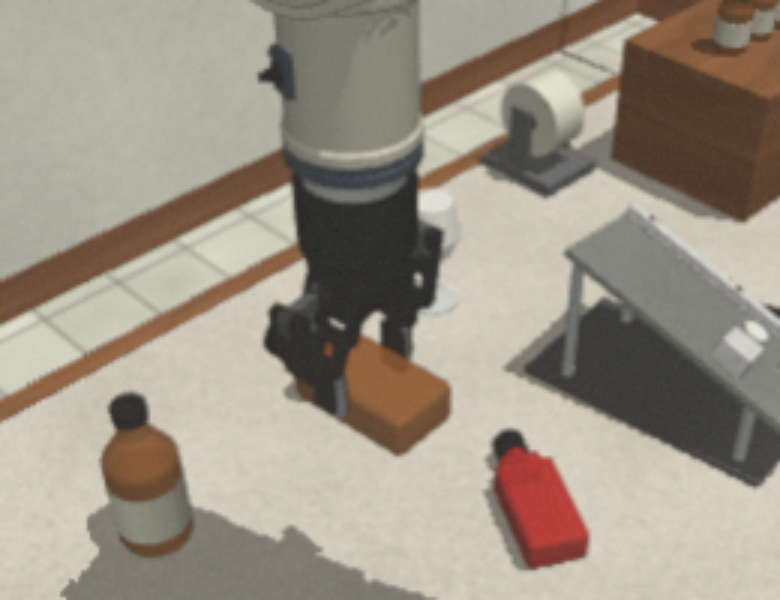

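The picture shows the flask held level between the fingers, clear of everything. I'll carry it over the plate and turn it there.

>>> apply_moves([
  {"claw": 1,"delta_pos": [0.1,3,0],"yaw": 0},
  {"claw": 1,"delta_pos": [0.1,5,0],"yaw": 0},
  {"claw": 1,"delta_pos": [0.1,5.7,0],"yaw": 0},
  {"claw": 1,"delta_pos": [0,5.7,0],"yaw": 0},
  {"claw": 1,"delta_pos": [0.1,5.7,0],"yaw": 0},
  {"claw": 1,"delta_pos": [0,5.7,0],"yaw": 0},
  {"claw": 1,"delta_pos": [0.1,5,0],"yaw": 0},
  {"claw": 1,"delta_pos": [0,2.9,0],"yaw": 0},
])

```text
clock: 5.88
eef_pos: [547.6, -180.9, 404.1]
tcp_rot: [-3.14, 0.003, 0.073]
contact_force: [0.1, 0.3, -2.7]
opening: 0.651
grasp_force: 28.5
```

>>> apply_moves([
  {"claw": 1,"delta_pos": [0,0,0],"yaw": -0.1},
  {"claw": 1,"delta_pos": [0,0,0.5],"yaw": -0.15},
  {"claw": 1,"delta_pos": [0,0,1],"yaw": -0.15},
  {"claw": 1,"delta_pos": [0,0,1],"yaw": -0.136},
  {"claw": 1,"delta_pos": [0,0,0.5],"yaw": 0},
  {"claw": 1,"delta_pos": [0,0,0],"yaw": 0},
])

```text
clock: 6.62
eef_pos: [547.8, -178.5, 375.2]
tcp_rot: [-3.139, 0.002, 0.608]
contact_force: [-0.3, 0.1, -1.9]
opening: 0.648
grasp_force: 28.5
```

```bash
python3 - <<'E'
from h import *
from rig import r
s=r.sense();print(s['clock'],s['eef_pos'],s['tcp_rot'],s['contact_force'],s['grasp_force'],s['qpos'])
print(delta([548.3,-178.9,119.5+181.5+3],.611))
f=snap('top','top2'); g=snap('side','side3')
a=cv2.resize(f['img'][160:310,365:485],(400,500)); b=cv2.resize(g['img'][80:230,320:440],(400,500))
cv2.imwrite('pics/c3.png',np.hstack([a,b]))
E
```

```text
6.625 [ 547.79937138 -178.54575283  375.21396782] [-3.13947068e+00  1.60934303e-03  6.07849853e-01] [-0.33362856  0.12857571 -1.93196457] 28.51902723312378 [-3.17675927e-01  3.08690842e-01  1.76807053e+00 -1.09326083e-05
  1.06749449e+00  6.45277541e-01]
(array([0.032, 0.073, 7.121]), -0.003)
```

View pics/c3.png

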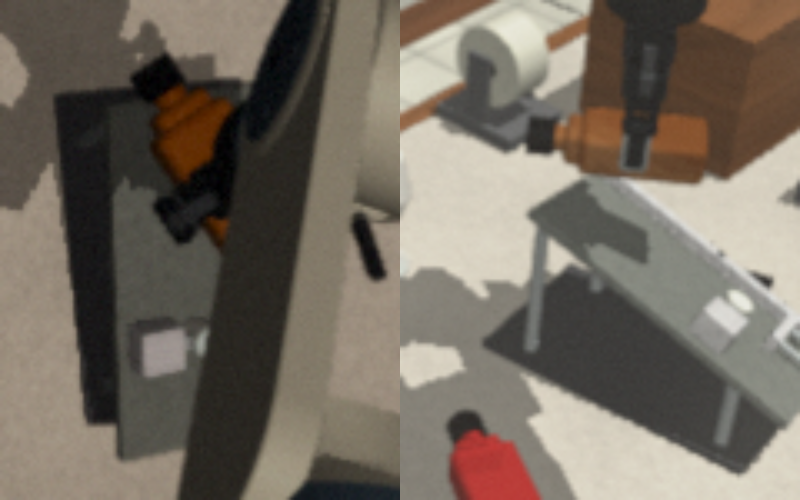

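The left half shows the flask over the upper part of the plate with its cap up-slope, beyond the plate's top edge. The right half shows it level above the plate. I'll lower it and let the plate tilt it about the pads.

>>> apply_moves([
  {"claw": 1,"delta_pos": [0,0,1.5],"yaw": 0},
  {"claw": 1,"delta_pos": [0,0,1.5],"yaw": 0},
  {"claw": 1,"delta_pos": [0,0,0.6],"yaw": 0},
  {"claw": 1,"delta_pos": [0,0,0.4],"yaw": 0},
  {"claw": 1,"delta_pos": [0,0,0.3],"yaw": 0},
  {"claw": 1,"delta_pos": [0,0,0.3],"yaw": 0},
], grip_force=20)

```text
clock: 7.48
eef_pos: [548.3, -178.7, 330.8]
tcp_rot: [3.141, -0.0, 0.611]
contact_force: [-1.2, 0.3, 0.2]
opening: 0.648
grasp_force: 28.9
```

>>> apply_moves([
  {"claw": 1,"delta_pos": [0,0,0.3],"yaw": 0},
  {"claw": 1,"delta_pos": [0,0,0.3],"yaw": 0},
])

```text
clock: 7.72
eef_pos: [548.6, -179.0, 325.3]
tcp_rot: [3.14, -0.001, 0.611]
contact_force: [-0.1, -2.5, 2.3]
opening: 0.652
grasp_force: 29.4
```

>>> apply_moves([
  {"claw": 1,"delta_pos": [0,0,0.3],"yaw": 0},
  {"claw": 1,"delta_pos": [0,0,0.3],"yaw": 0},
])

```text
clock: 7.98
eef_pos: [548.5, -178.8, 318.8]
tcp_rot: [3.141, -0.001, 0.611]
contact_force: [0.6, -2.4, 2.8]
opening: 0.655
grasp_force: 29.6
```

>>> apply_moves([
  {"claw": 1,"delta_pos": [0,0,0.3],"yaw": 0},
  {"claw": 1,"delta_pos": [0,0,0.3],"yaw": 0},
])

```text
clock: 8.22
eef_pos: [548.0, -179.1, 312.7]
tcp_rot: [3.141, 0.001, 0.611]
contact_force: [-3.9, -8.0, 8.0]
opening: 0.653
grasp_force: 30.7
```

>>> apply_moves([
  {"claw": 1,"delta_pos": [0,0,0.2],"yaw": 0},
  {"claw": 1,"delta_pos": [0,0,0.2],"yaw": 0},
])

```text
clock: 8.48
eef_pos: [547.6, -179.4, 308.9]
tcp_rot: [3.141, 0.002, 0.612]
contact_force: [-5.4, -9.3, 9.1]
opening: 0.652
grasp_force: 31.8
```

```bash
python3 - <<'E'
from h import *
g=snap('side','side4'); f=snap('top','top4')
b=cv2.resize(g['img'][80:200,320:440],(480,480),interpolation=cv2.INTER_CUBIC)
a=cv2.resize(f['img'][170:290,380:460],(320,480))
cv2.imwrite('pics/c4.png',np.hstack([a,b]))
E
```

```text
(no output)
```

View pics/c4.png

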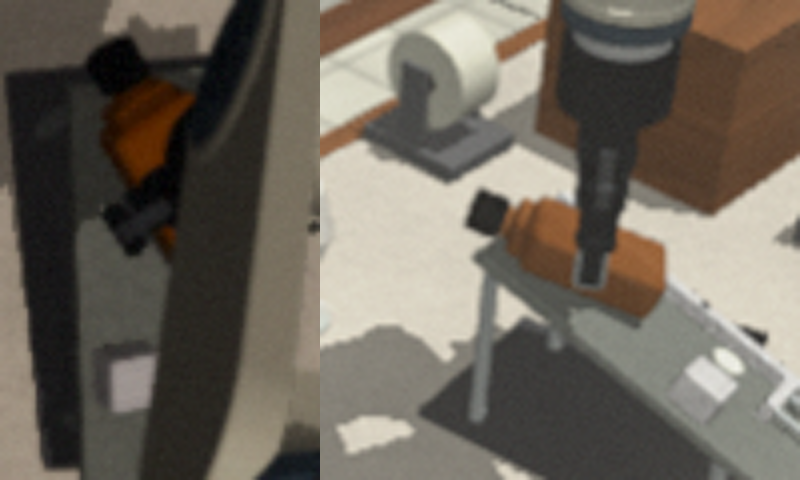

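The side view shows the flask tilted almost parallel to the plate with its base corner still slightly raised. The fingertip is still just clear of the plate. A little further down.

>>> apply_moves([
  {"claw": 1,"delta_pos": [0,0,0.2],"yaw": 0},
  {"claw": 1,"delta_pos": [0,0,0.1],"yaw": 0},
])

```text
clock: 8.82
eef_pos: [547.5, -179.5, 305.9]
tcp_rot: [3.141, 0.002, 0.612]
contact_force: [-6.9, -11.1, 10.0]
opening: 0.646
grasp_force: 33.0
```

>>> apply_moves([
  {"claw": 1,"delta_pos": [0,0,0.2],"yaw": 0},
  {"claw": 1,"delta_pos": [0,0,0.1],"yaw": 0},
])

```text
clock: 9.07
eef_pos: [547.5, -179.6, 304.6]
tcp_rot: [3.141, 0.002, 0.612]
contact_force: [-14.6, -7.6, 35.5]
opening: 0.65
grasp_force: 37.7
```

>>> apply_moves([
  {"claw": 1,"delta_pos": [0,0,-0.2],"yaw": 0},
  {"claw": 1,"delta_pos": [0,0,0],"yaw": 0},
])

```text
clock: 9.32
eef_pos: [547.6, -179.1, 305.1]
tcp_rot: [-3.142, 0.002, 0.611]
contact_force: [-4.7, -7.1, 10.9]
opening: 0.653
grasp_force: 34.4
```

>>> apply_moves([
  {"claw": -0.85,"delta_pos": [0,0,0],"yaw": 0},
  {"claw": -0.85,"delta_pos": [0,0,0],"yaw": 0},
  {"claw": -0.85,"delta_pos": [0,0,0],"yaw": 0},
  {"claw": -0.85,"delta_pos": [0,0,-0.5],"yaw": 0},
  {"claw": -0.85,"delta_pos": [0,0,-3],"yaw": 0},
  {"claw": -0.85,"delta_pos": [0,0,-5],"yaw": 0},
  {"claw": -0.85,"delta_pos": [0,0,-3],"yaw": 0},
  {"claw": -0.85,"delta_pos": [0,0,0],"yaw": 0},
])

```text
clock: 10.32
eef_pos: [548.8, -178.8, 422.7]
tcp_rot: [3.137, -0.003, 0.611]
contact_force: [0.3, 0.7, -0.7]
opening: 0.927
grasp_force: 0.0
```

```bash
python3 - <<'E'
from h import *
g=snap('side','side5'); f=snap('top','top5')
b=cv2.resize(g['img'][100:220,320:460],(560,480),interpolation=cv2.INTER_CUBIC)
a=cv2.resize(f['img'][170:310,375:455],(274,480))
cv2.imwrite('pics/c5.png',np.hstack([b,a]))
E
```

```text
(no output)
```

View pics/c5.png

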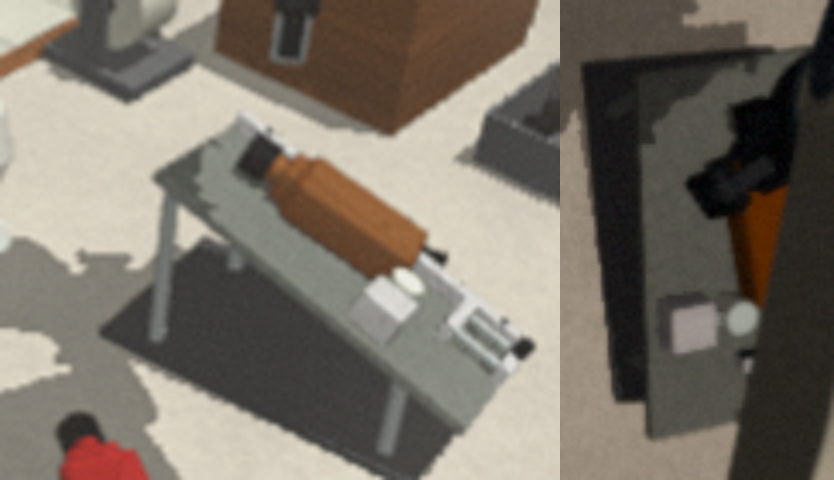

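The flask has slid down by itself. Its base is at the roller (crop about (405,275)), its side lies along the fence, and the cap is at about (262,157). Next I'll work out where to push.

```bash
python3 - <<'E'
from h import *
G=load('side5')
c=bed([0,0,0])
for nm,cu,cv,h in [('cap mid',262,157,17),('cap endL-bottom',240,168,10),('cap end top',251,137,32),('shoulder L top',278,180,34),('base L top',385,262,34),('base L bottom',385,276,2),('roller',409,282,24)]:
    print(nm,inbed(onplane(G,320+cu/4,100+cv/4,c,nb,h)).round(1))
ps=.1233; u=np.array([np.cos(ps),np.sin(ps),0])
for xc in(240,205,150): print(xc,(bed([xc,28,17])+11*u+[0,0,173]).round(1))
t=bed([235,28,17])+11*u+[0,0,173]
print(delta(t,ps),delta([t[0],t[1],422]))
E
```

```text
cap mid [182.1  35.5  17. ]
cap endL-bottom [187.   56.6  10. ]
cap end top [193.8  52.8  32. ]
shoulder L top [156.1  82.9  34. ]
base L top [65.2 78.2 34. ]
base L bottom [61.6 29.7  2. ]
roller [45.  58.4 24. ]
240 [ 635.9 -203.8  327.6]
205 [ 603.3 -207.9  315.7]
150 [ 552.  -214.2  296.9]
(array([5.342, 6.902, 9.364]), 0.488) (array([ 5.343,  6.902, -0.243]), 0.0)
```

```bash
python3 - <<'E'
from h import *
G=load('side5')
P=np.array([inbed(pt(G,u,v)) for u in range(365,440) for v in range(120,185)])
P=P[np.isfinite(P).all(1)]
plate=P[(abs(P[:,2])<6)&(P[:,1]>70)&(P[:,1]<115)&(P[:,0]>80)&(P[:,0]<200)]; print('plate z',np.median(plate[:,2]))
T=P[(P[:,2]>30)&(P[:,2]<40)&(P[:,0]>40)&(P[:,0]<215)&(P[:,1]>-20)&(P[:,1]<110)]
print('body top',len(T),T.min(0),T.max(0))
for x in range(60,175,10):
    q=T[abs(T[:,0]-x)<5]
    if len(q)>2: print(x,len(q),np.percentile(q[:,1],[3,97]).round(1),np.median(q[:,2]).round(1))
C=P[(P[:,0]>150)&(P[:,0]<240)&(P[:,2]>8)&(P[:,1]>5)&(P[:,1]<90)]
for x in range(150,235,5):
    q=C[abs(C[:,0]-x)<2.5]
    if len(q)>1: print('cap',x,len(q),q[:,1].min().round(1),q[:,1].max().round(1),q[:,2].max().round(1))
E
```

```text
plate z 2.499214135605802
body top 415 [53.29492055 -1.4590518  30.18329   ] [196.92165995  65.50135453  38.64563945]
60 35 [-0.2 53.9] 35.3
70 36 [ 8.5 55. ] 36.5
80 36 [ 7.6 56.1] 36.7
90 35 [11.6 57.8] 36.6
100 36 [13.1 58.3] 36.5
110 36 [12.6 60.2] 36.6
120 38 [11.4 61.9] 36.5
130 37 [15.1 62.6] 36.5
140 36 [18. 65.] 36.3
150 31 [19.2 64.3] 36.1
160 24 [25.7 59.7] 33.0
170 6 [28.9 44.9] 31.0
cap 150 13 19.3 63.7 37.8
cap 155 28 22.7 61.7 37.5
cap 160 21 27.7 59.5 34.2
cap 165 18 26.2 57.9 33.9
cap 170 14 28.9 54.2 31.3
cap 175 19 32.8 58.0 33.1
cap 180 20 38.5 57.6 34.8
cap 185 18 38.0 58.2 34.7
cap 190 21 42.5 59.4 34.4
cap 195 9 43.2 58.3 33.1
```

```bash
python3 - <<'E'
from h import *
ps=.1233; 
t=bed([185,90,14])+[0,0,173]; print(t)
print(delta([t[0],t[1],422],ps),delta(t))
M=R.from_euler('xyz',[np.pi,0,ps]).as_matrix(); print('10mm -y',M.T@(-yb),'10mm -x', M.T@(-xb))
e=bed([235,28,17])+11*np.array([np.cos(ps),np.sin(ps),0])+[0,0,173]; print(e)
E
```

```text
[ 561.76959878 -151.91562663  321.21228537]
(array([ 2.663, -1.385, -0.243]), 0.488) (array([ 2.662, -1.385,  9.835]), 0.0)
10mm -y [0.08868298 0.96578902 0.2437    ] 10mm -x [-9.39691415e-01 -2.07543111e-05  3.42020000e-01]
[ 631.24730421 -204.42733419  325.92651081]
```

The flask lies about 7° askew, its cap some 15 mm out from the fence. I'll nudge the cap side gently toward the fence first.

>>> apply_moves([
  {"claw": 1,"delta_pos": [2.7,-1.4,0],"yaw": 0},
  {"claw": 1,"delta_pos": [0,0,0],"yaw": 0.13},
  {"claw": 1,"delta_pos": [0,0,0],"yaw": 0.13},
  {"claw": 1,"delta_pos": [0,0,0],"yaw": 0.13},
  {"claw": 1,"delta_pos": [0,0,0],"yaw": 0.1},
  {"claw": 1,"delta_pos": [0,0,0],"yaw": 0},
  {"claw": 1,"delta_pos": [0,0,0],"yaw": 0},
])

```text
clock: 11.3
eef_pos: [562.1, -151.6, 418.8]
tcp_rot: [-3.141, 0.001, 0.123]
contact_force: [-0.4, 0.8, 0.1]
opening: -0.002
grasp_force: 0.0
```

>>> apply_moves([
  {"claw": 1,"delta_pos": [0,0,3],"yaw": 0},
  {"claw": 1,"delta_pos": [0,0,4],"yaw": 0},
  {"claw": 1,"delta_pos": [0,0,2],"yaw": 0},
  {"claw": 1,"delta_pos": [0,0,0.8],"yaw": 0},
  {"claw": 1,"delta_pos": [0,0,0],"yaw": 0},
  {"claw": 1,"delta_pos": [0,0,0],"yaw": 0},
])

```text
clock: 12.05
eef_pos: [562.6, -151.8, 322.7]
tcp_rot: [3.141, -0.001, 0.121]
contact_force: [-0.3, -0.0, -0.1]
opening: 0.005
grasp_force: 0.0
```

```bash
python3 - <<'E'
from h import *
from rig import r
s=r.sense(); print(s['contact_force'],inbed(s['eef_pos']-[0,0,173]),s['tcp_rot'])
g=snap('side','side6')
cv2.imwrite('pics/c6.png',cv2.resize(g['img'][100:220,340:460],(600,600),interpolation=cv2.INTER_CUBIC))
E
```

```text
[-0.2702966  -0.01698232 -0.06896505] [186.29921303  90.24684003  15.03406964] [ 3.14102923e+00 -1.43430812e-03  1.21077480e-01]
```

View pics/c6.png

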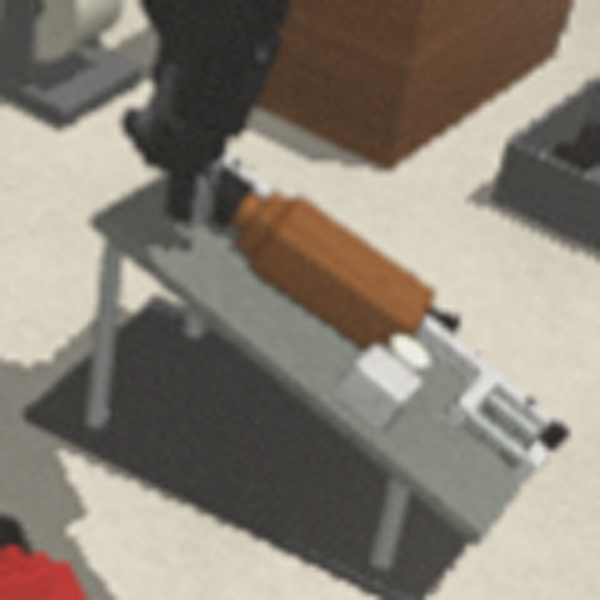

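The closed fingertips (about (185,205)) stand just above the plate beside the cap (about (230,185)). Now the nudge toward the fence.

>>> apply_moves([
  {"claw": 1,"delta_pos": [0.05,0.58,0.15],"yaw": 0},
  {"claw": 1,"delta_pos": [0.04,0.39,0.1],"yaw": 0},
  {"claw": 1,"delta_pos": [0.04,0.39,0.1],"yaw": 0},
])

```text
clock: 12.48
eef_pos: [565.2, -165.5, 318.2]
tcp_rot: [3.141, -0.0, 0.121]
contact_force: [0.4, 0.3, 0.1]
opening: 0.001
grasp_force: 0.0
```

>>> apply_moves([
  {"claw": 1,"delta_pos": [0.04,0.39,0.1],"yaw": 0},
  {"claw": 1,"delta_pos": [0.04,0.39,0.1],"yaw": 0},
])

```text
clock: 12.72
eef_pos: [567.0, -173.0, 316.1]
tcp_rot: [-3.141, 0.0, 0.121]
contact_force: [0.0, -0.1, 0.6]
opening: -0.001
grasp_force: 0.3
```

>>> apply_moves([
  {"claw": 1,"delta_pos": [0.03,0.29,0.07],"yaw": 0},
  {"claw": 1,"delta_pos": [0.03,0.29,0.07],"yaw": 0},
])

```text
clock: 12.98
eef_pos: [568.3, -178.5, 314.8]
tcp_rot: [-3.142, -0.0, 0.121]
contact_force: [0.5, -0.5, 0.9]
opening: -0.001
grasp_force: 0.2
```

>>> apply_moves([
  {"claw": 1,"delta_pos": [0.02,0.24,0.06],"yaw": 0},
  {"claw": 1,"delta_pos": [0.02,0.2,0.05],"yaw": 0},
])

```text
clock: 13.22
eef_pos: [569.1, -182.8, 313.6]
tcp_rot: [-3.142, 0.0, 0.121]
contact_force: [-0.4, -0.5, -1.3]
opening: 0.001
grasp_force: 0.1
```

>>> apply_moves([
  {"claw": 1,"delta_pos": [0.02,0.2,0.05],"yaw": 0},
  {"claw": 1,"delta_pos": [0.01,0.1,0.03],"yaw": 0},
])

```text
clock: 13.48
eef_pos: [569.8, -185.8, 312.8]
tcp_rot: [3.142, 0.0, 0.121]
contact_force: [0.6, -0.1, -0.4]
opening: 0.004
grasp_force: 0.1
```

```bash
cat >> h.py <<'E'
def edge(G,lo=60,hi=160):
    P=np.array([inbed(pt(G,u,v)) for u in range(365,450) for v in range(115,205)]); P=P[np.isfinite(P).all(1)]
    T=P[(P[:,2]>33)&(P[:,2]<40)&(P[:,1]>-20)&(P[:,1]<72)]; out=[]
    for x in range(lo,hi,8):
        q=T[abs(T[:,0]-x)<5]
        if len(q)>5: out.append((x,np.percentile(q[:,1],97)))
    out=np.array(out); print(out.round(1).tolist(), 'top x',np.percentile(T[:,0],[2,98]).round(1))
    return P
E
python3 - <<'E'
from h import *
from rig import r
s=r.sense(); print(s['contact_force'],inbed(s['eef_pos']-[0,0,173]),s['tcp_rot'])
g=snap('side','side7'); P=edge(g)
E
```

```text
[ 0.64179393 -0.08727104 -0.4075443 ] [185.67124347  54.23427792  14.10979405] [3.14159242e+00 9.58295347e-05 1.20733601e-01]
[[60.0, 52.1], [68.0, 52.0], [76.0, 51.3], [84.0, 53.0], [92.0, 52.3], [100.0, 52.8], [108.0, 53.2], [116.0, 54.7], [124.0, 53.2], [132.0, 55.1], [140.0, 54.8], [148.0, 55.3], [156.0, 47.4]] top x [ 57.1 187.3]
```

>>> apply_moves([
  {"claw": 1,"delta_pos": [0.02,0.2,0.05],"yaw": 0},
  {"claw": 1,"delta_pos": [0.01,0.15,0.04],"yaw": 0},
  {"claw": 1,"delta_pos": [0,0,0],"yaw": 0},
])

```text
clock: 13.9
eef_pos: [570.5, -189.2, 311.9]
tcp_rot: [3.142, 0.0, 0.121]
contact_force: [1.5, 0.3, -0.1]
opening: -0.003
grasp_force: 0.0
```

>>> apply_moves([
  {"claw": 1,"delta_pos": [-0.05,-0.5,-0.12],"yaw": 0},
  {"claw": 1,"delta_pos": [0,0,-2],"yaw": 0},
  {"claw": 1,"delta_pos": [0,0,-4],"yaw": 0},
  {"claw": 1,"delta_pos": [0,0,0],"yaw": 0},
])

```text
clock: 14.4
eef_pos: [570.3, -184.2, 376.4]
tcp_rot: [3.139, -0.005, 0.121]
contact_force: [0.2, -0.6, -0.2]
opening: 0.002
grasp_force: 0.0
```

```bash
python3 - <<'E'
from h import *
g=snap('side','side8'); P=edge(g)
C=P[(P[:,0]>175)&(P[:,0]<240)&(P[:,2]>8)&(P[:,2]<36)&(P[:,1]>3)&(P[:,1]<90)]
for x in range(175,220,4):
    q=C[abs(C[:,0]-x)<2]
    if len(q)>1: print('cap',x,len(q),q[:,1].min().round(1),q[:,1].max().round(1),q[:,2].max().round(1))
ps=.1233; e=bed([225,28,17])+11*np.array([np.cos(ps),np.sin(ps),0])+[0,0,173]
print(delta(e,ps))
E
```

```text
[[60.0, 51.3], [68.0, 53.6], [76.0, 52.5], [84.0, 52.6], [92.0, 52.2], [100.0, 51.8], [108.0, 51.3], [116.0, 51.2], [124.0, 51.3], [132.0, 51.7], [140.0, 50.3], [148.0, 50.5], [156.0, 44.0]] top x [ 57.  184.6]
cap 175 8 19.1 39.7 32.6
cap 179 16 19.6 41.4 34.3
cap 183 14 19.9 40.7 34.6
cap 187 15 18.8 39.6 34.3
cap 191 14 24.0 39.8 33.9
cap 195 7 27.9 37.9 31.8
(array([4.908, 2.769, 5.23 ]), -0.002)
```

The flask is straight along the fence, with its cap end at x of about 197 and y of about 27. I'll move behind the cap.

>>> apply_moves([
  {"claw": 1,"delta_pos": [2.5,1.4,0],"yaw": 0},
  {"claw": 1,"delta_pos": [2.4,1.4,0],"yaw": 0},
  {"claw": 1,"delta_pos": [0,0,2.5],"yaw": 0},
  {"claw": 1,"delta_pos": [0,0,2.2],"yaw": 0},
  {"claw": 1,"delta_pos": [0,0,0.5],"yaw": 0},
  {"claw": 1,"delta_pos": [0,0,0],"yaw": 0},
])

```text
clock: 15.2
eef_pos: [621.3, -205.9, 320.7]
tcp_rot: [-3.141, 0.001, 0.121]
contact_force: [0.0, 0.1, 0.4]
opening: 0.0
grasp_force: 0.0
```

>>> apply_moves([
  {"claw": 1,"delta_pos": [-0.56,0,0.2],"yaw": 0},
  {"claw": 1,"delta_pos": [-0.56,0,0.2],"yaw": 0},
  {"claw": 1,"delta_pos": [-0.47,0,0.17],"yaw": 0},
  {"claw": 1,"delta_pos": [-0.38,0,0.14],"yaw": 0},
])

```text
clock: 15.7
eef_pos: [601.4, -208.5, 314.2]
tcp_rot: [3.141, -0.0, 0.121]
contact_force: [-0.5, -0.9, 0.4]
opening: -0.001
grasp_force: 0.0
```

```bash
cat > w.py <<'E'
from h import *
from rig import r
s=r.sense(); print(s['clock'],'F bed',(B.T@s['contact_force']).round(1),'tip front',inbed(s['eef_pos']-[0,0,173]-11*np.array([np.cos(.123),np.sin(.123),0])).round(1))
E
python3 w.py
```

```text
15.7 F bed [-0.4 -0.7  0.8] tip front [202.7  27.4  16.4]
```

>>> apply_moves([
  {"claw": 1,"delta_pos": [-0.19,0,0.07],"yaw": 0},
  {"claw": 1,"delta_pos": [-0.19,0,0.07],"yaw": 0},
  {"claw": 1,"delta_pos": [-0.19,0,0.07],"yaw": 0},
])

```text
clock: 16.08
eef_pos: [596.2, -209.1, 312.0]
tcp_rot: [3.142, -0.0, 0.121]
contact_force: [0.4, -0.4, -0.2]
opening: -0.002
grasp_force: 0.0
```

>>> apply_moves([
  {"claw": 1,"delta_pos": [-0.19,0,0.07],"yaw": 0},
  {"claw": 1,"delta_pos": [-0.19,0,0.07],"yaw": 0},
])

```text
clock: 16.32
eef_pos: [592.4, -209.6, 310.6]
tcp_rot: [3.142, -0.0, 0.121]
contact_force: [2.7, 0.4, 0.5]
opening: -0.003
grasp_force: 1.8
```

>>> apply_moves([
  {"claw": 1,"delta_pos": [-0.19,0,0.07],"yaw": 0},
  {"claw": 1,"delta_pos": [-0.19,0,0.07],"yaw": 0},
])

```text
clock: 16.58
eef_pos: [589.9, -210.1, 310.2]
tcp_rot: [3.14, -0.004, 0.121]
contact_force: [6.0, 0.4, 1.4]
opening: -0.002
grasp_force: 3.1
```

```bash
python3 w.py
```

```text
16.575 F bed [ 6.1 -0.6 -0.6] tip front [190.4  27.3  16.6]
```

>>> apply_moves([
  {"claw": 1,"delta_pos": [-0.14,0,0.05],"yaw": 0},
  {"claw": 1,"delta_pos": [-0.14,0,0.05],"yaw": 0},
])

```text
clock: 16.82
eef_pos: [586.9, -210.4, 309.0]
tcp_rot: [3.141, -0.004, 0.121]
contact_force: [4.3, 0.8, 1.8]
opening: -0.002
grasp_force: 2.5
```

>>> apply_moves([
  {"claw": 1,"delta_pos": [-0.14,0,0.05],"yaw": 0},
  {"claw": 1,"delta_pos": [-0.14,0,0.05],"yaw": 0},
])

```text
clock: 17.08
eef_pos: [583.3, -210.7, 307.4]
tcp_rot: [3.141, -0.001, 0.121]
contact_force: [3.4, 0.9, 0.1]
opening: -0.001
grasp_force: 1.9
```

>>> apply_moves([
  {"claw": 1,"delta_pos": [-0.14,0,0.05],"yaw": 0},
  {"claw": 1,"delta_pos": [-0.14,0,0.05],"yaw": 0},
])

```text
clock: 17.32
eef_pos: [580.1, -211.0, 306.0]
tcp_rot: [-3.141, 0.0, 0.121]
contact_force: [3.2, 1.3, 0.1]
opening: -0.001
grasp_force: 1.7
```

```bash
python3 w.py
```

```text
17.325 F bed [ 3.2  0.6 -1.3] tip front [179.7  27.5  16.1]
```

>>> apply_moves([
  {"claw": 1,"delta_pos": [-0.14,0,0.05],"yaw": 0},
  {"claw": 1,"delta_pos": [-0.14,0,0.05],"yaw": 0},
  {"claw": 1,"delta_pos": [-0.14,0,0.05],"yaw": 0},
  {"claw": 1,"delta_pos": [-0.14,0,0.05],"yaw": 0},
  {"claw": 1,"delta_pos": [-0.1,0,0.04],"yaw": 0},
])

```text
clock: 17.95
eef_pos: [573.6, -211.9, 303.7]
tcp_rot: [-3.142, 0.0, 0.121]
contact_force: [3.7, -0.3, 2.0]
opening: -0.001
grasp_force: 1.6
```

>>> apply_moves([
  {"claw": 1,"delta_pos": [-0.08,0,0.03],"yaw": 0},
  {"claw": 1,"delta_pos": [-0.08,0,0.03],"yaw": 0},
])

```text
clock: 18.2
eef_pos: [572.1, -212.1, 303.2]
tcp_rot: [3.142, -0.0, 0.121]
contact_force: [2.6, 1.0, 1.3]
opening: 0.003
grasp_force: 1.6
```

>>> apply_moves([
  {"claw": 1,"delta_pos": [-0.08,0,0.03],"yaw": 0},
  {"claw": 1,"delta_pos": [-0.08,0,0.03],"yaw": 0},
])

```text
clock: 18.45
eef_pos: [570.5, -212.3, 302.6]
tcp_rot: [3.142, -0.0, 0.121]
contact_force: [2.1, 0.6, 0.5]
opening: -0.001
grasp_force: 1.6
```

>>> apply_moves([
  {"claw": 1,"delta_pos": [-0.08,0,0.03],"yaw": 0},
  {"claw": 1,"delta_pos": [-0.08,0,0.03],"yaw": 0},
])

```text
clock: 18.7
eef_pos: [568.9, -212.5, 302.0]
tcp_rot: [3.142, -0.0, 0.121]
contact_force: [2.8, 0.5, -0.5]
opening: 0.001
grasp_force: 1.6
```

```bash
python3 w.py
```

```text
18.7 F bed [ 2.5 -0.2 -1.4] tip front [167.8  27.4  16.1]
```

>>> apply_moves([
  {"claw": 1,"delta_pos": [-0.08,0,0.03],"yaw": 0},
  {"claw": 1,"delta_pos": [-0.08,0,0.03],"yaw": 0},
])

```text
clock: 18.95
eef_pos: [567.3, -212.6, 301.4]
tcp_rot: [3.142, 0.0, 0.121]
contact_force: [3.0, -0.3, 0.5]
opening: 0.002
grasp_force: 1.6
```

>>> apply_moves([
  {"claw": 1,"delta_pos": [-0.08,0,0.03],"yaw": 0},
  {"claw": 1,"delta_pos": [-0.08,0,0.03],"yaw": 0},
])

```text
clock: 19.2
eef_pos: [565.8, -212.8, 300.8]
tcp_rot: [3.142, 0.0, 0.121]
contact_force: [3.3, 1.0, -0.4]
opening: -0.004
grasp_force: 1.6
```

>>> apply_moves([
  {"claw": 1,"delta_pos": [-0.08,0,0.03],"yaw": 0},
  {"claw": 1,"delta_pos": [-0.08,0,0.03],"yaw": 0},
])

```text
clock: 19.45
eef_pos: [564.2, -213.0, 300.2]
tcp_rot: [3.142, -0.0, 0.121]
contact_force: [3.0, 0.3, 0.3]
opening: 0.001
grasp_force: 1.6
```

>>> apply_moves([
  {"claw": 1,"delta_pos": [-0.08,0,0.03],"yaw": 0},
  {"claw": 1,"delta_pos": [-0.08,0,0.03],"yaw": 0},
])

```text
clock: 19.7
eef_pos: [562.6, -213.2, 299.6]
tcp_rot: [3.142, -0.0, 0.121]
contact_force: [3.7, 0.0, -0.1]
opening: -0.0
grasp_force: 1.6
```

```bash
python3 w.py
```

```text
19.7 F bed [ 3.4 -0.8 -1.2] tip front [160.9  27.4  16. ]
```

>>> apply_moves([
  {"claw": 1,"delta_pos": [-0.08,0,0.03],"yaw": 0},
  {"claw": 1,"delta_pos": [-0.08,0,0.03],"yaw": 0},
])

```text
clock: 19.95
eef_pos: [561.0, -213.4, 299.0]
tcp_rot: [3.142, -0.0, 0.121]
contact_force: [3.9, 0.6, 0.2]
opening: 0.004
grasp_force: 1.6
```

>>> apply_moves([
  {"claw": 1,"delta_pos": [-0.08,0,0.03],"yaw": 0},
  {"claw": 1,"delta_pos": [-0.08,0,0.03],"yaw": 0},
])

```text
clock: 20.2
eef_pos: [559.4, -213.6, 298.4]
tcp_rot: [3.142, -0.0, 0.121]
contact_force: [3.2, 0.3, 1.0]
opening: 0.001
grasp_force: 1.6
```

>>> apply_moves([
  {"claw": 1,"delta_pos": [-0.08,0,0.03],"yaw": 0},
  {"claw": 1,"delta_pos": [-0.08,0,0.03],"yaw": 0},
])

```text
clock: 20.45
eef_pos: [557.8, -213.8, 297.8]
tcp_rot: [3.142, -0.0, 0.121]
contact_force: [3.2, -0.1, 0.4]
opening: -0.001
grasp_force: 1.6
```

```bash
python3 w.py
```

```text
20.45 F bed [ 3.1 -0.6 -0.6] tip front [155.8  27.4  16. ]
```

>>> apply_moves([
  {"claw": 1,"delta_pos": [-0.08,0,0.03],"yaw": 0},
  {"claw": 1,"delta_pos": [-0.08,0,0.03],"yaw": 0},
])

```text
clock: 20.7
eef_pos: [556.2, -214.0, 297.2]
tcp_rot: [3.142, -0.0, 0.121]
contact_force: [3.4, -0.8, 1.0]
opening: -0.004
grasp_force: 1.7
```

>>> apply_moves([
  {"claw": 1,"delta_pos": [-0.08,0,0.03],"yaw": 0},
  {"claw": 1,"delta_pos": [-0.08,0,0.03],"yaw": 0},
])

```text
clock: 20.95
eef_pos: [554.7, -214.2, 296.6]
tcp_rot: [3.142, -0.0, 0.121]
contact_force: [2.9, -1.4, 1.0]
opening: -0.001
grasp_force: 1.7
```

>>> apply_moves([
  {"claw": 1,"delta_pos": [-0.08,0,0.03],"yaw": 0},
  {"claw": 1,"delta_pos": [-0.08,0,0.03],"yaw": 0},
])

```text
clock: 21.2
eef_pos: [553.4, -214.3, 296.2]
tcp_rot: [3.141, -0.001, 0.121]
contact_force: [5.8, 1.8, 2.5]
opening: -0.002
grasp_force: 3.3
```

```bash
python3 w.py
```

```text
21.2 F bed [ 6.4  1.1 -0. ] tip front [151.1  27.5  16. ]
```

>>> apply_moves([
  {"claw": 1,"delta_pos": [-0.04,0,0.015],"yaw": 0},
  {"claw": 1,"delta_pos": [0,0,0],"yaw": 0},
])

```text
clock: 21.45
eef_pos: [553.3, -214.3, 296.3]
tcp_rot: [3.141, -0.002, 0.121]
contact_force: [5.5, 0.6, 2.3]
opening: 0.001
grasp_force: 3.2
```

>>> apply_moves([
  {"claw": 1,"delta_pos": [-0.04,0,0.015],"yaw": 0},
  {"claw": 1,"delta_pos": [0,0,0],"yaw": 0},
])

```text
clock: 21.7
eef_pos: [553.2, -214.4, 296.3]
tcp_rot: [3.141, -0.003, 0.121]
contact_force: [6.9, 1.3, 2.6]
opening: 0.001
grasp_force: 3.7
```

```bash
python3 w.py; python3 -c "
from h import *
P=edge(snap('side','side9'),20,130)"
```

```text
21.7 F bed [ 7.5  0.5 -0. ] tip front [150.9  27.5  16.2]
[[20.0, 52.1], [28.0, 52.0], [36.0, 52.3], [44.0, 50.8], [52.0, 51.1], [60.0, 52.8], [68.0, 53.3], [76.0, 52.0], [84.0, 51.1], [92.0, 52.3], [100.0, 53.7], [108.0, 51.7], [116.0, 42.1]] top x [ 14.9 166.9]
```

>>> apply_moves([
  {"claw": 1,"delta_pos": [-0.08,0,0.03],"yaw": 0},
  {"claw": 1,"delta_pos": [0,0,0],"yaw": 0},
])

```text
clock: 22.0
eef_pos: [552.8, -214.4, 296.3]
tcp_rot: [3.141, -0.004, 0.12]
contact_force: [9.3, 2.6, 3.3]
opening: 0.0
grasp_force: 4.8
```

>>> apply_moves([
  {"claw": 1,"delta_pos": [-0.06,0,0.02],"yaw": 0},
  {"claw": 1,"delta_pos": [0,0,0],"yaw": 0},
])

```text
clock: 22.25
eef_pos: [552.6, -214.4, 296.3]
tcp_rot: [3.141, -0.005, 0.12]
contact_force: [10.1, 3.5, 4.3]
opening: -0.001
grasp_force: 5.6
```

```bash
python3 w.py
```

```text
22.25 F bed [11.3  2.3 -0.1] tip front [150.4  27.6  16.3]
```

The stop is felt: the tip stalls at x of about 150.5 as the force climbs to 11 N. I'll draw back a little and push a second time as a check against binding.

>>> apply_moves([
  {"claw": 1,"delta_pos": [0.4,0,-0.15],"yaw": 0},
  {"claw": 1,"delta_pos": [0.4,0,-0.15],"yaw": 0},
  {"claw": 1,"delta_pos": [0,0,0],"yaw": 0},
  {"claw": 1,"delta_pos": [-0.3,0,0.11],"yaw": 0},
  {"claw": 1,"delta_pos": [-0.12,0,0.04],"yaw": 0},
  {"claw": 1,"delta_pos": [-0.08,0,0.03],"yaw": 0},
  {"claw": 1,"delta_pos": [0,0,0],"yaw": 0},
])

```text
clock: 23.12
eef_pos: [553.9, -214.3, 296.4]
tcp_rot: [-3.142, -0.0, 0.121]
contact_force: [1.6, 0.4, 0.2]
opening: 0.001
grasp_force: 0.2
```

>>> apply_moves([
  {"claw": 1,"delta_pos": [-0.08,0,0.03],"yaw": 0},
  {"claw": 1,"delta_pos": [-0.08,0,0.03],"yaw": 0},
])

```text
clock: 23.38
eef_pos: [553.1, -214.4, 296.3]
tcp_rot: [3.141, -0.003, 0.12]
contact_force: [6.4, 3.4, 2.9]
opening: 0.001
grasp_force: 3.4
```

>>> apply_moves([
  {"claw": 1,"delta_pos": [-0.06,0,0.02],"yaw": 0},
  {"claw": 1,"delta_pos": [0,0,0],"yaw": 0},
])

```text
clock: 23.62
eef_pos: [552.9, -214.4, 296.4]
tcp_rot: [3.141, -0.004, 0.12]
contact_force: [5.9, 2.6, 1.3]
opening: -0.002
grasp_force: 3.5
```

```bash
python3 w.py
```

```text
23.625 F bed [ 6.3  1.6 -1.3] tip front [150.7  27.6  16.4]
```

>>> apply_moves([
  {"claw": 1,"delta_pos": [-0.1,0,0.04],"yaw": 0},
  {"claw": 1,"delta_pos": [-0.05,0,0.02],"yaw": 0},
  {"claw": 1,"delta_pos": [0,0,0],"yaw": 0},
])

```text
clock: 24.0
eef_pos: [552.3, -214.5, 296.4]
tcp_rot: [3.14, -0.007, 0.12]
contact_force: [10.1, 5.6, 3.2]
opening: 0.004
grasp_force: 5.5
```

>>> apply_moves([
  {"claw": 1,"delta_pos": [0.5,0,-0.18],"yaw": 0},
  {"claw": 1,"delta_pos": [1.5,0,-0.8],"yaw": 0},
  {"claw": 1,"delta_pos": [2,0,-2],"yaw": 0},
  {"claw": 1,"delta_pos": [0,0,-4],"yaw": 0},
  {"claw": 1,"delta_pos": [0,0,-5],"yaw": 0},
  {"claw": 1,"delta_pos": [0,-5,-2],"yaw": 0},
  {"claw": 1,"delta_pos": [0,-5,0],"yaw": 0},
  {"claw": 1,"delta_pos": [0,-5,0],"yaw": 0},
])

```text
clock: 25.0
eef_pos: [572.0, -59.6, 435.7]
tcp_rot: [3.141, -0.001, 0.12]
contact_force: [0.4, 0.6, 0.3]
opening: 0.002
grasp_force: 0.0
```

>>> apply_moves([
  {"claw": 1,"delta_pos": [0,-5,0],"yaw": 0},
  {"claw": 1,"delta_pos": [0,-5,0],"yaw": 0},
  {"claw": 1,"delta_pos": [0,-5,0],"yaw": 0},
  {"claw": 1,"delta_pos": [0,-5,0],"yaw": 0},
  {"claw": 1,"delta_pos": [0,0,0],"yaw": 0},
])

```text
clock: 25.62
eef_pos: [547.6, 140.5, 435.2]
tcp_rot: [-3.141, 0.0, 0.125]
contact_force: [-0.1, -0.5, -0.0]
opening: -0.0
grasp_force: 0.0
```

```bash
python3 - <<'E'
from h import *
g=snap('side','side10'); f=snap('top','top10')
P=edge(g,20,130)
b=cv2.resize(g['img'][120:210,350:460],(586,480),interpolation=cv2.INTER_CUBIC)
a=cv2.resize(f['img'][235:305,425:455],(206,480),interpolation=cv2.INTER_CUBIC)
cv2.imwrite('pics/c10.png',np.hstack([b,a]))
E
```

```text
[[20.0, 53.6], [28.0, 52.6], [36.0, 51.7], [44.0, 52.1], [52.0, 51.9], [60.0, 52.3], [68.0, 53.6], [76.0, 52.1], [84.0, 52.8], [92.0, 50.2], [100.0, 52.6], [108.0, 49.5], [116.0, 43.5]] top x [ 14.7 142.8]
```

View pics/c10.png

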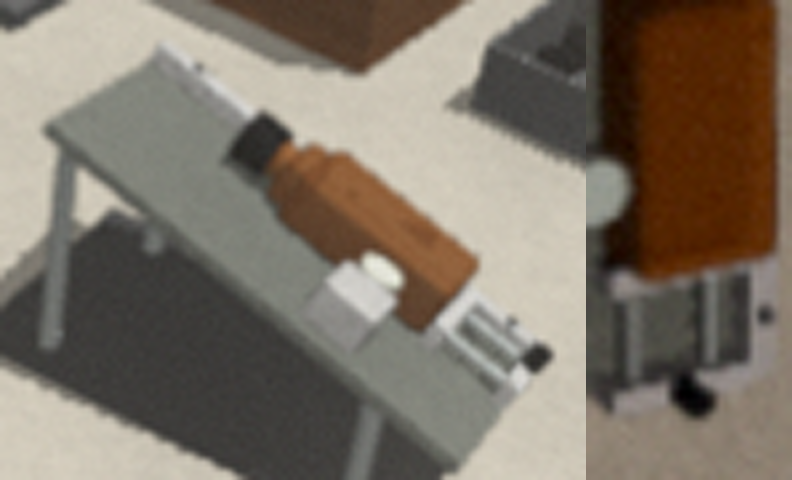

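Both views show the flask's base bearing against the end-stop bar, at crop about (440,310) in the side view and (700,275) in the top view. Its side lies along the fence, the roller is pressed in and the arm is well clear, so I'll hand it in.

```bash
python3 -c "
from rig import r
print(r.sign_off())"
```

```text
the job is handed in; nothing more can be done
None
```

The flask is loaded in the jig with its base against the end stop and its side along the fence, held by the roller. The highest push reading was about 12 N, the arm is clear, and the job was handed in at about 26 s.

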